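# Put the bare-steel setting pieces away in their wooden holders

## Task

Put the four bare-steel setting pieces that stand about the bench in front of you away in the pale wooden holders among them: the V block down inside the rectangular tray, the ring gauge lying flat on the middle of the round pad, the tall slim mandrel upright in the hole of the small round socket, and the short thick mandrel upright in the round hole of the square block. Let go of each, and leave the two black ferrules standing where they are.

Things in the scene. Friction and masses are not known exactly. Their poses are not given: they have to be found in the camera images.
- vee_mid (a point): The V block: a loose grey ground-steel block about 0.55 kg, 44 mm (its x) by 60 mm (its y) by 42 mm high, with a V groove along its y in the top. This point is its centre, 21 mm above its underside; z is up. Its two x faces are plain and upright: grip it across them, 44 mm wide. (A similar block far to the right, beyond the red tin and the caliper, belongs to the room.)
- ring_mid (a point): The ring gauge: a loose thick steel ring lying flat, 44 mm outer diameter, 14 mm high, about 0.12 kg, with a small bore. This point is its centre, 7 mm above its underside; z is its axis. Grip it across the outside. (A similar ring far to the right, beyond the red tin and the caliper, belongs to the room.)
- tall_mid (a point): The tall slim mandrel: a loose steel pin standing upright on its flange, 75 mm high in all. Flange 23 mm diameter, 11 mm high; above it a plain stem 12 mm in diameter, a little slimmer at the top. This point is on its axis, 37.5 mm above its underside; z is its axis.
- short_mid (a point): The short thick mandrel: a loose steel pin standing upright on its flange, 50 mm high in all. Flange 30 mm diameter, 12 mm high; above it a plain stem 16 mm in diameter, a little slimmer at the top. This point is on its axis, 25 mm above its underside; z is its axis.
- tray_seat (a point): The place of the V block: a fixed pale wooden rectangular tray, 70 mm (x) by 86 mm (y) outside, 11 mm high, with 5 mm walls round a pocket 60 by 76 mm and 7 mm deep with a dark rubber floor. This point is the centre of the pocket's floor, 4 mm above the bench; the tray's long sides run along its y, and the V block's 60 mm length goes along them.
- pad_seat (a point): The place of the ring gauge: a fixed round pale wooden pad without a rim, 76 mm diameter, topped with a dark rubber disc of 60 mm diameter. This point is the centre of its flat top, 12 mm above the bench.
- socket_seat (a point): The place of the tall slim mandrel: a fixed small round pale wooden socket, 55 mm outside diameter, 22 mm high, with a round hole 37 mm wide at its mouth and 39 mm below it. This point is the centre of the hole's floor, 4 mm above the bench (the hole is 18 mm deep, its floor dark rubber).
- block_seat (a point): The place of the short thick mandrel: a fixed square pale wooden block, 70 by 70 mm and 16 mm high, with one round hole 46 mm wide and 12 mm deep, with a dark rubber floor. This point is the centre of the hole's floor, 4 mm above the bench.
- ferrule_a_mid (a point): A small black plastic ferrule (tube) standing upright among the things, loose and light, 14 mm diameter, 26 mm high: leave it standing. This point is its centre, 13 mm above its underside.
- ferrule_b_mid (a point): A second such black ferrule, 14 mm diameter, 26 mm high: leave it standing. This point is its centre, 13 mm above its underside.
There are look-alikes about, which are no part of the job. What is shaped like the part that bears vee_mid but purple or yellow is not meant.

How it is judged (in metres and radians):
At the end, for the whole second after the job is handed in: Each piece rests on the floor or top of its own holder (height within 3 mm, tilt under 0.12 rad): V block within 12 mm of the tray's centre and 0.3 rad of its length, ring gauge within 14 mm of the pad's middle, mandrels within 12 mm of their holes' centres; ferrules upright, moved under 20 mm (horizontal distance between vee_mid and tray_seat below 0.012 m and z of vee_mid in the frame of tray_seat between 0.018 and 0.024 m and angle between each of vee_mid, ring_mid, tall_mid, short_mid's own z axis and vertical below 0.12 rad and angle between the y axis of vee_mid and the y axis of tray_seat, either way round below 0.3 rad and horizontal distance between ring_mid and pad_seat below 0.014 m and z of ring_mid in the frame of pad_seat between 0.004 and 0.01 m and horizontal distance between tall_mid and socket_seat below 0.012 m and z of tall_mid in the frame of socket_seat between 0.0345 and 0.0405 m and horizontal distance between short_mid and block_seat below 0.012 m and z of short_mid in the frame of block_seat between 0.022 and 0.028 m and distance of each of ferrule_a_mid, ferrule_b_mid from where it was at the start of the episode below 0.02 m and angle between each of ferrule_a_mid, ferrule_b_mid's own z axis and vertical below 0.3 rad); the robot touches nothing.
It fails at once if a ferrule is knocked over or moved away (a) (distance of ferrule_a_mid from where it was at the start of the episode above 0.03 m).
It fails at once if a ferrule is knocked over or moved away (b) (distance of ferrule_b_mid from where it was at the start of the episode above 0.03 m).
It also fails if it takes over 88 s, if anything falls off the work surface, if the arm or the gripper's body presses on something with over 40 N, if the wrist force passes 120 N, or if a joint passes its speed limit or range.

## Robot

A 6-joint arm with a two-finger parallel gripper is mounted at the origin on a cart in front of the work surface, level with it; the furniture and walls round the work are solid. World frame = base frame: x ahead of the robot, y to its left, z up, the work surface at z = 0. Lengths are in mm, angles in rad, forces in N, time in s.
With the tool pointing down it reaches from about 350 to 850 mm from the base axis. Payload 8.1 kg.
Tool frame: the origin (TCP) lies midway between the tips of the shut fingers; the grasp point (between the pads) lies 19 mm behind it; z points along the fingers, x is the direction in which the jaws open and shut, and the axes are right-handed (so a half turn about z gives the same grasp; the last joint's range is limited). The gripper opens to 85 mm and grips with 20 to 120 N. Pads are 22 mm wide; open, the fingers measure 114 mm over their backs; the gripper's body (76 mm by 85 mm) begins 54 mm behind the grasp point. The pads swing forward as they close: fully open they stand 13 mm farther back than shut.
Start: joints at [-1.267, 0.13, 1.488, -0, 1.523, -0.085], TCP at [227.467, -555.215, 231.292] pointing down, gripper open.
Joint ranges: [-2.96, 2.96], [-0.89, 2.26], [0.02, 2.5], [-1.34, 4.48], [0, 2.73], [-2.66, 2.66]. Speed limits (rad/s): [2.39, 2.39, 2.79, 3.14, 3.14, 3.14].

## Interface

Orientations are given as [roll, pitch, yaw] about the fixed x, y, z axes, in that order (R = Rz(yaw) Ry(pitch) Rx(roll)).
In Python, from workcell import env gives the robot as it stands. The module is installed in compiled form; this text tells all that it offers.
- The arm moves only by the tool carry_out, never from a script. Its argument "motion" is a list that holds one entry, the list of rows, each a list of 5 numbers: the opening, from 0 (shut) to 1 (fully open), then the shift along the tool's x, y, z in m, then the turn about the tool's z in rad. A call has 1 to 12 rows; each row is the pose to reach, as a shift and turn from the pose commanded when the call began, along the tool's axes at that moment; what a row does not reach only later rows make up. A row lasts 1/10 s, in which the tool goes at most 50 mm and 8.59 degrees, less where a joint would pass 70% of its speed; a pose out of reach is approached as far as the arm can. A call with a gripper value outside its range is refused whole. The fingers move at their own pace and stop on an object; the grip force is fixed at half the most. Time passes only in rows, so rows that repeat a pose let the fingers close. It gives the time, the measured TCP pose, the force and the opening at its end, in the units of the state.
- env.observe(): the state, without advancing time (a new reading comes with each control period).
- env.grab_frame(name): name is "scene" or "top"; returns a dict with "frame" (480x640x3 uint8, red, green, blue), "fx", "fy", "cx", "cy" (pixels), "R" (3x3) and "t" (3): a world point X has camera coordinates R X + t. Camera axes: x right, y down, z forward; pixel columns grow to the right and rows downward; lengths in mm; the calibration is good to about 2 mm. A picture is of the moment at which its call begins. There is no depth.
- env.sign_off(): hands the job in, once; it reports no verdict.
Trained networks look in a picture, given as the dict that the camera call returned (one of the last four; its "shot" number tells which), for a name from the list of things; names that differ only in an ending like _2 or _b are one class to them, and where a whole thing is asked for, a point or a joint stands for the part that bears it (a point fixed in the world has none). Each returns a list of dicts, best first, with "confidence" (0 to 1); they miss things now and then, are a little off and sometimes report something else, mostly with a low value. They report only what shows in the picture. A call takes as long as a camera call. They do not tell look-alikes from the thing itself.
- env.find_in(picture, label): "location" ([column, row] in pixels, amid what is visible of it).
- env.tip_of(picture, label): "location" ([column, row] in pixels: a listed point, or the origin of a listed thing).
The state is a dict: "t": time; "joints": joint angles; "dq": joint speeds; "joint_torque": joint torques, N m; "tool_pos": TCP position; "tool_rot": TCP orientation; "contact_force": force on the tool from outside, world axes, zero at the start; "ft_torque": the same for the moment, N m; "finger_gap": finger opening in mm.
Only numpy, scipy, OpenCV 4.12 (cv2) and the standard library are available. Lean on these libraries where they do the work, as an engineer would, in place of code of your own. Each camera call takes 0.05 s, during which the arm holds its last target.

## Working session

There is one attempt and no reset: what is moved stays moved. The work goes in short steps, Python scripts to look and compute and a tool call to move; the robot and the scene stay as the last step left them, time stands still between calls to the robot, and variables do not carry over. Pictures are saved under pics/ and viewed, and the job is handed in when it is done.

Besides the shell and the picture viewer there is one more tool, called after "Request:" in YAML: its name, and indented under it one key for each argument. carry_out: Moves the arm, as the interface text tells. Its arguments: {"type":"object","properties":{"motion":{"type":"array","items":{"type":"array","items":{"type":"array","items":{"type":"number"}}}}},"required":["motion"]}

```bash
mkdir -p pics
cat > h.py <<'E'
import numpy as np, cv2
from workcell import env
def save(p,n): cv2.imwrite('pics/'+n, cv2.cvtColor(p['frame'],cv2.COLOR_RGB2BGR))
def ray(p,uv,z):
    R=np.array(p['R']);t=np.array(p['t']).ravel()
    d=R.T@np.array([(uv[0]-p['cx'])/p['fx'],(uv[1]-p['cy'])/p['fy'],1]); c=-R.T@t
    return c+d*(z-c[2])/d[2]
def proj(p,X):
    c=np.array(p['R'])@np.array(X,float)+np.array(p['t']).ravel()
    return np.array([c[0]/c[2]*p['fx']+p['cx'],c[1]/c[2]*p['fy']+p['cy']])
Z=dict(vee_mid=21,ring_mid=7,tall_mid=37.5,short_mid=25,tray_seat=4,pad_seat=12,socket_seat=4,block_seat=4,ferrule_a_mid=13,ferrule_b_mid=13)
E
python3 - <<'E'
from h import *
for n in ['top','scene']:
    p=env.grab_frame(n); save(p,n+'0.png')
    print(n,-np.array(p['R']).T@np.array(p['t']).ravel(),p['fx'])
    for k in Z:
        for d in env.tip_of(p,k)[:5]:
            print(k,np.round(d['location']),round(d['confidence'],2),np.round(ray(p,d['location'],Z[k]),0)[:2])
print(env.observe())
E
```

```text
top [ 486.77163224 -153.21905958  892.81301289] 444.2972905253774
vee_mid [329. 345.] 0.78 [ 366. -175.]
vee_mid [320. 163.] 0.63 [ 724. -148.]
vee_mid [350. 224.] 0.62 [ 603. -211.]
ring_mid [296. 302.] 0.56 [ 445. -107.]
tall_mid [357. 299.] 0.55 [ 456. -225.]
short_mid [217. 223.] 0.73 [598.  52.]
tray_seat [224. 307.] 0.88 [432.  35.]
pad_seat [432. 308.] 0.95 [ 440. -375.]
socket_seat [416. 230.] 0.73 [ 594. -344.]
block_seat [279. 222.] 0.65 [604. -68.]
ferrule_a_mid [321. 270.] 0.54 [ 511. -156.]
ferrule_b_mid [390. 260.] 0.45 [ 533. -292.]
scene [ 62.21243483 410.90602216 506.25501336] 564.8152466618756
vee_mid [321. 227.] 0.89 [ 595. -200.]
vee_mid [426. 286.] 0.72 [ 374. -174.]
vee_mid [246. 214.] 0.59 [ 724. -151.]
ring_mid [354. 297.] 0.79 [ 447. -101.]
ring_mid [319. 225.] 0.53 [ 617. -220.]
tall_mid [403. 243.] 0.86 [ 449. -226.]
short_mid [200. 300.] 0.71 [590.  58.]
tray_seat [295. 355.] 0.87 [434.  37.]
pad_seat [458. 220.] 0.6 [ 438. -383.]
socket_seat [370. 206.] 0.95 [ 593. -337.]
socket_seat [339. 257.] 0.49 [ 531. -169.]
block_seat [265. 265.] 0.62 [604. -78.]
ferrule_a_mid [338. 259.] 0.58 [ 520. -155.]
ferrule_a_mid [370. 209.] 0.54 [ 578. -315.]
ferrule_b_mid [388. 222.] 0.47 [ 526. -297.]
{'t': 1.1, 'joints': array([-1.26738805e+00,  1.30406198e-01,  1.48825400e+00, -2.22810480e-05,
        1.52303628e+00, -8.54186765e-02]), 'dq': array([-1.88886096e-04,  5.15066169e-05, -1.26024524e-05,  6.39345157e-05,
       -2.28081971e-03,  2.84877605e-04]), 'joint_torque': array([-8.94591767e-05, -5.69335306e+01, -5.00861871e+01, -7.57536054e-05,
        1.33583973e-03,  6.54117093e-05]), 'tool_pos': array([ 227.45437299, -555.17858405,  231.25882384]), 'tool_rot': array([ 3.14157934e+00,  1.05347869e-04, -1.18196831e+00]), 'contact_force': array([-0.50583341,  0.01036376,  0.10872995]), 'ft_torque': array([-0.01262268,  0.01666125,  0.06807694]), 'finger_gap': 85.91069477313467}
```

View pics/top0.png

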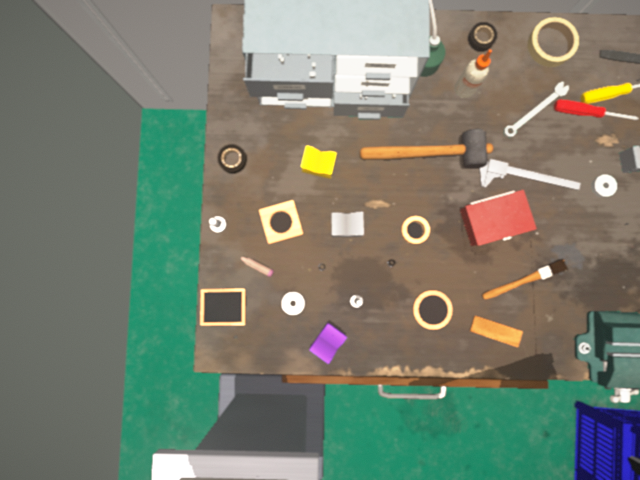

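View pics/scene0.png

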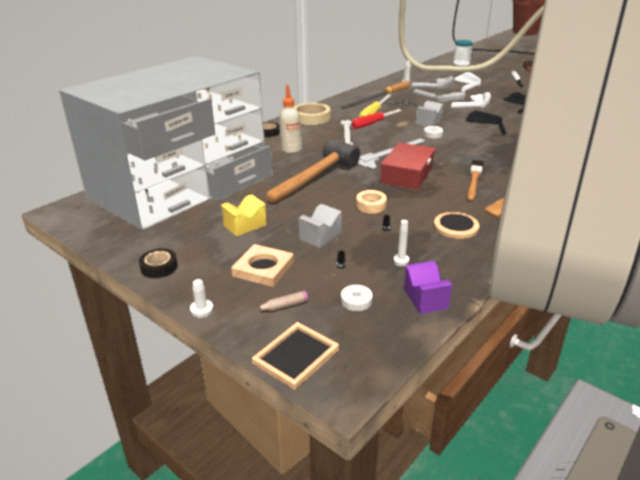

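```bash
python3 -c "
import cv2
a=cv2.imread('pics/top0.png')[140:380,190:470]; cv2.imwrite('pics/crop0.png',cv2.resize(a,(700,600),interpolation=cv2.INTER_CUBIC))
a=cv2.imread('pics/scene0.png')[190:390,180:500]; cv2.imwrite('pics/crop1.png',cv2.resize(a,(800,500),interpolation=cv2.INTER_CUBIC))"
```

```text
(no output)
```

View pics/crop0.png

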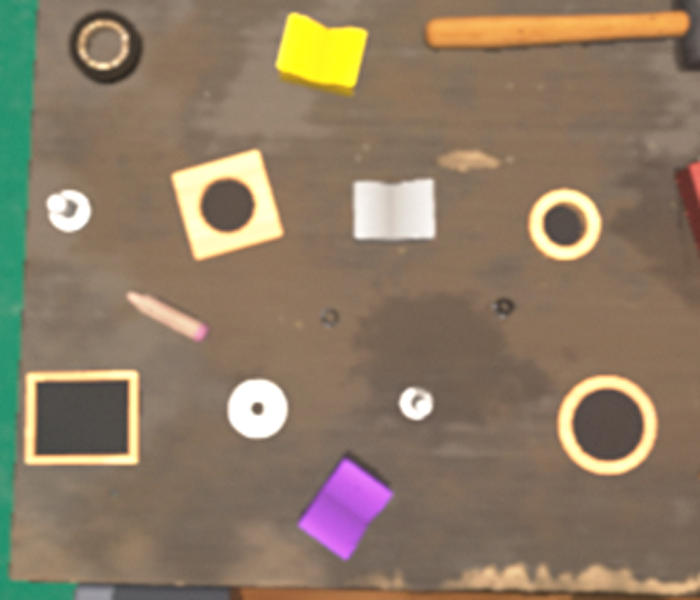

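View pics/crop1.png

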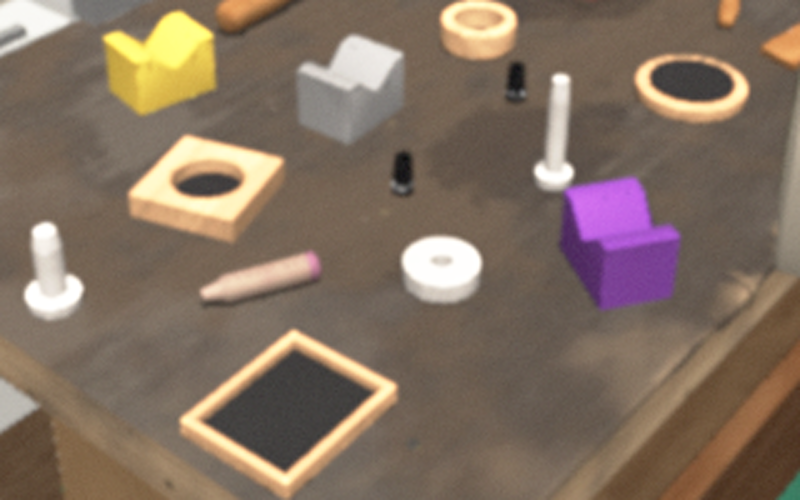

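```bash
python3 -c "
import cv2
a=cv2.imread('pics/top0.png')[200:248,320:380]; b=cv2.imread('pics/scene0.png')[195:255,285:360]
cv2.imwrite('pics/crop2.png',cv2.hconcat([cv2.resize(a,(400,320),interpolation=cv2.INTER_CUBIC),cv2.resize(b,(400,320),interpolation=cv2.INTER_CUBIC)]))"
```

```text
(no output)
```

View pics/crop2.png

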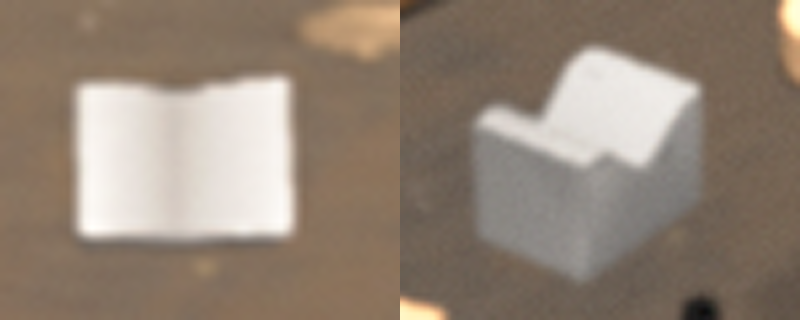

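```bash
cat > fit.py <<'E'
from h import *
from scipy.optimize import least_squares
def cyl(r,z0,z1):
    a=np.linspace(0,2*np.pi,48,endpoint=False)
    return np.array([[r*np.cos(t),r*np.sin(t),z] for z in(z0,z1) for t in a])
def box(a,b,z0,z1): return np.array([[s*a/2,q*b/2,z] for z in(z0,z1) for s in(-1,1) for q in(-1,1)])
M=dict(vee=([box(44,60,0,42)],1),ring=([cyl(22,0,14)],0),tall=([cyl(11.5,0,11),cyl(6,11,75)],0),short=([cyl(15,0,12),cyl(8,12,50)],0),
 tray=([box(70,86,0,11)],1),pad=([cyl(38,0,12)],0),socket=([cyl(27.5,0,22)],0),block=([box(70,70,0,16)],1),fa=([cyl(7,0,26)],0),fb=([cyl(7,0,26)],0))
S=6
def render(p,name,q,x0,y0,w,h,zoff=0):
    im=np.zeros((h*S,w*S),np.uint8); c,s=np.cos(q[2]),np.sin(q[2])
    for pts in M[name][0]:
        P=np.c_[pts[:,0]*c-pts[:,1]*s+q[0],pts[:,0]*s+pts[:,1]*c+q[1],pts[:,2]+zoff]
        uv=np.array([proj(p,X) for X in P])
        uv=((uv-[x0,y0]+0.5)*S)
        cv2.fillConvexPoly(im,cv2.convexHull(np.round(uv).astype(np.int32)),255)
    return cv2.resize(im,(w,h),interpolation=cv2.INTER_AREA)/255.
def mask(p,name,uv,rad=45):
    hsv=cv2.cvtColor(p['frame'],cv2.COLOR_RGB2HSV).astype(int); H,Sa,V=hsv[...,0],hsv[...,1],hsv[...,2]
    if name in('fa','fb'): m=V<45
    elif name in('tray','pad','socket','block'): m=(V>165)&(Sa>60)&(H<30)
    else: m=(V>95)&(Sa<45)
    m=m.astype(np.uint8)
    n,l,st,ce=cv2.connectedComponentsWithStats(m)
    best=min((i for i in range(1,n) if st[i,4]>8),key=lambda i:np.min(np.hypot(*(np.argwhere(l==i)[:,::-1]-uv).T)))
    o=np.zeros_like(m); cs,_=cv2.findContours((l==best).astype(np.uint8),cv2.RETR_EXTERNAL,cv2.CHAIN_APPROX_NONE)
    cv2.drawContours(o,cs,-1,1,-1); return o
def mom(m):
    m_=cv2.moments(m.astype(np.float32)); A=m_['m00']; return np.array([m_['m10']/A,m_['m01']/A,m_['mu20']/A,m_['mu11']/A,m_['mu02']/A,A])
def fit(p,name,q0,zoff=0):
    uv=proj(p,[q0[0],q0[1],zoff+8]); m=mask(p,name,uv)
    ys,xs=np.nonzero(m); x0,y0=xs.min()-15,ys.min()-15; w,h=xs.max()-x0+15,ys.max()-y0+15
    t=mom(m[y0:y0+h,x0:x0+w]) ; hasyaw=M[name][1]
    def f(q):
        r=mom(render(p,name,[q[0],q[1],q[2] if hasyaw else 0],x0,y0,w,h,zoff)+1e-9)
        e=list(r[:2]-t[:2])
        if hasyaw:
            s=np.sqrt(t[5]); e+=list((r[2:5]-t[2:5])/s)
        return e
    o=least_squares(f,list(q0[:2])+([q0[2]] if hasyaw else []),diff_step=2e-2 if not hasyaw else None,x_scale=[10,10]+([.1] if hasyaw else [])) if False else None
    from scipy.optimize import minimize
    x0v=np.array(list(q0[:2])+([q0[2]] if hasyaw else []),float)
    sim=[x0v]+[x0v+d for d in np.diag([8,8]+([.15] if hasyaw else []))]
    o=minimize(lambda q:np.sum(np.square(f(q))),x0v,method='Nelder-Mead',options=dict(initial_simplex=sim,xatol=.02,fatol=1e-5,maxiter=200))
    r=render(p,name,list(o.x)+[0]*(3-len(o.x)),x0,y0,w,h,zoff); mm=m[y0:y0+h,x0:x0+w]
    iou=np.minimum(r,mm).sum()/np.maximum(r,mm).sum()
    return np.round(o.x,2),round(float(iou),3),mm.sum()
Q0=dict(vee=(598,-205,0),ring=(446,-104,0),tall=(452,-225,0),short=(594,55,0),tray=(433,36,0),pad=(439,-379,0),socket=(594,-340,0),block=(604,-73,0.25),fa=(515,-156,0),fb=(530,-295,0))
E
cat > run.py <<'E'
from fit import *
ps=[env.grab_frame(n) for n in('top','scene')]
for k in M:
    for p,n in zip(ps,('top','scene')):
        try: print(k,n,*fit(p,k,Q0[k]))
        except Exception as e: print(k,n,repr(e))
E
python3 run.py
```

```text
vee top [ 6.0157e+02 -2.0402e+02  9.0000e-02] 0.931 813
vee scene [ 6.0021e+02 -2.0400e+02  5.0000e-02] 0.929 1445
ring top [ 444.26 -100.96] 0.9 455
ring scene [ 444.65 -102.37] 0.928 762
tall top [ 451.2  -225.59] 0.783 151
tall scene [ 449.6 -223.9] 0.825 523
short top [597.29  54.25] 0.892 231
short scene [596.21  54.55] 0.929 646
tray top [433.81  37.61  -0.  ] 0.931 1758
tray scene [4.3485e+02 3.4340e+01 3.0000e-02] 0.98 3259
pad top [ 438.15 -377.62] 0.948 1302
pad scene [ 438.52 -378.21] 0.92 975
socket top [ 595.82 -341.91] 0.462 309
socket scene [ 597.5  -344.19] 0.938 628
block top [ 6.0545e+02 -7.1840e+01  2.3000e-01] 0.882 1443
block scene [ 6.0852e+02 -7.3650e+01  3.9000e-01] 0.906 1674
fa top ValueError('operands could not be broadcast together with shapes (44,39) (36,25) ')
fa scene [ 520.34 -160.92] 0.372 61
fb top ValueError('operands could not be broadcast together with shapes (44,39) (36,25) ')
fb scene [ 531.78 -299.4 ] 0.337 46
```

Request:
carry_out:
  motion:
    - [[1,-0.183,-0.479,0.08,-1.182],[1,-0.183,-0.479,0.08,-1.182],[1,-0.183,-0.479,0.08,-1.182],[1,-0.183,-0.479,0.08,-1.182],[1,-0.183,-0.479,0.08,-1.182],[1,-0.183,-0.479,0.08,-1.182],[1,-0.183,-0.479,0.08,-1.182],[1,-0.183,-0.479,0.08,-1.182],[1,-0.183,-0.479,0.08,-1.182],[1,-0.183,-0.479,0.08,-1.182],[1,-0.183,-0.479,0.08,-1.182],[1,-0.183,-0.479,0.08,-1.182]]

```text
t: 2.4
tool_pos: [602.5, -201.8, 150.3]
tool_rot: [-3.141, 0.001, 0.004]
contact_force: [-0.7, -0.7, 0.2]
finger_gap: 85.6
```

Request:
carry_out:
  motion:
    - [[1,-0.0015,0.002,0.04,0.004],[1,-0.0015,0.002,0.08,0.004],[1,-0.0015,0.002,0.1,0.004],[1,-0.0015,0.002,0.1,0.004]]

```text
t: 2.8
tool_pos: [595.9, -206.5, 47.1]
tool_rot: [-3.139, 0.007, -0.005]
contact_force: [-0.9, 0.5, -0.6]
finger_gap: 85.0
```

Run:
```python
from h import *
o=[]
for n,(u,v) in dict(top=(350,230),scene=(330,215)).items():
    p=env.grab_frame(n); a=p['frame'][v-75:v+75,u-100:u+100,::-1]; o.append(cv2.resize(a,(400,300),interpolation=cv2.INTER_CUBIC))
cv2.imwrite('pics/c3.png',cv2.hconcat(o)); print(env.observe()['tool_pos'])
```

```text
[ 599.42634755 -207.48641621   52.03674677]
```

View pics/c3.png

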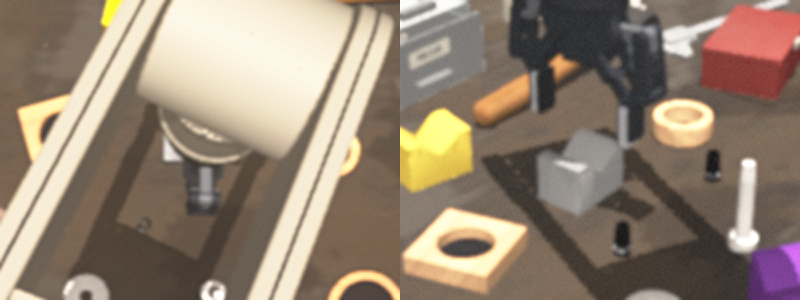

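Run:
```python
from h import *
p=env.grab_frame('scene')
for s in(-1,1):
  for z in (52,65): print(s,z,(proj(p,[599.4+s*46,-207.5,z])-[330,215])*2+[600,150])
print((proj(p,[601,-204,42])-[330,215])*2+[600,150], env.observe()['tool_pos'])
```

```text
-1 52 [626.50939599 154.56863035]
-1 65 [626.72927784 140.47151041]
1 52 [542.31999186 119.77820554]
1 65 [541.92484623 106.18210163]
[579.14633257 148.18872829] [ 600.5185376  -207.68068654   53.32313009]
```

Request:
carry_out:
  motion:
    - [[1,0.001,-0.002,0.025,0],[1,0.001,-0.002,0.046,0],[1,0.001,-0.002,0.046,0],[1,0.001,-0.002,0.046,0],[0.2,0.001,-0.002,0.046,0],[0.2,0.001,-0.002,0.046,0],[0.2,0.001,-0.002,0.046,0],[0.2,0.001,-0.002,0.046,0],[0.2,0.001,-0.002,0.046,0],[0.2,0.001,-0.002,0.046,0],[0.2,0.001,-0.002,0.046,0]]

```text
t: 4.05
tool_pos: [601.8, -204.8, 7.0]
tool_rot: [3.141, -0.002, -0.004]
contact_force: [-1.0, -0.1, 7.4]
finger_gap: 43.3
```

Request:
carry_out:
  motion:
    - [[0.2,0,0,-0.03,0],[0.2,0,0,-0.07,0],[0.2,0,0,-0.1,0],[0.2,-0.028,-0.04,-0.1,0],[0.2,-0.056,-0.08,-0.1,0],[0.2,-0.084,-0.12,-0.1,0],[0.2,-0.112,-0.16,-0.1,0],[0.2,-0.14,-0.2,-0.1,0],[0.2,-0.1665,-0.24,-0.1,0],[0.2,-0.1665,-0.24,-0.1,0],[0.2,-0.1665,-0.24,-0.1,0],[0.2,-0.1665,-0.24,-0.1,0]]

```text
t: 5.25
tool_pos: [435.6, 36.0, 105.3]
tool_rot: [3.141, -0.0, -0.004]
contact_force: [0.3, -0.7, -7.1]
finger_gap: 42.8
```

```bash
cat > look.py <<'E'
import sys
from h import *
name=sys.argv[1]; a=list(map(int,sys.argv[2:])); o=[]
for n,(u,v) in dict(top=a[:2],scene=a[2:]).items():
    p=env.grab_frame(n); u=min(max(u,80),560); v=min(max(v,60),420)
    c=p['frame'][v-60:v+60,u-80:u+80,::-1]; o.append(cv2.resize(c,(400,300),interpolation=cv2.INTER_CUBIC))
cv2.imwrite('pics/'+name,cv2.hconcat(o)); s=env.observe(); print(s['t'],s['tool_pos'],s['tool_rot'],s['contact_force'],s['finger_gap'])
E
python3 look.py c4.png 224 307 295 320
```

```text
5.35 [435.81019091  35.54523639 105.33912358] [ 3.14137030e+00 -8.08929006e-05 -5.24041249e-03] [ 0.48778411 -0.24361461 -5.65993691] 42.52078395560618
```

View pics/c4.png

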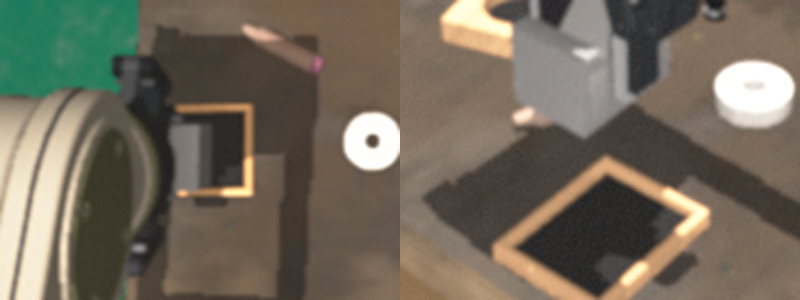

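Request:
carry_out:
  motion:
    - [[0.2,-0.001,0,0.04,0],[0.2,-0.001,0,0.07,0],[0.2,-0.001,0,0.085,0],[0.2,-0.001,0,0.092,0],[0.2,-0.001,0,0.0955,0],[0.2,-0.001,0,0.0955,0],[0.2,-0.001,0,0.0955,0]]

```text
t: 6.05
tool_pos: [435.7, 35.8, 11.0]
tool_rot: [3.141, -0.002, -0.005]
contact_force: [-1.1, -1.7, 0.9]
finger_gap: 42.9
```

```bash
python3 look.py c5.png 224 307 295 340
```

```text
6.15 [435.6846575   35.80022107  10.97995183] [ 3.14107501e+00 -2.11223872e-03 -4.52984013e-03] [-2.26139801 -2.39703186  2.45029036] 42.8880915270926
```

View pics/c5.png

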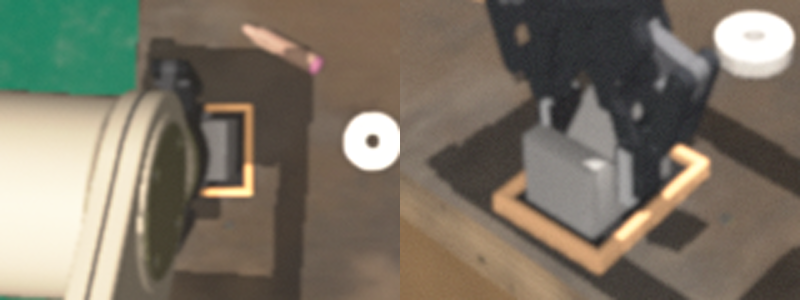

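Request:
carry_out:
  motion:
    - [[0.7,0,0,0,0],[0.8,0,0,0,0],[0.8,0,0,0,0],[0.8,0,0,-0.02,0],[0.8,0,0,-0.06,0],[0.8,0,0,-0.1,0],[0.8,0,0.04,-0.1,0],[0.8,0.0,0.08,-0.1,0],[0.8,0.011,0.12,-0.1,0],[0.8,0.011,0.138,-0.1,0],[0.8,0.011,0.138,-0.1,0],[0.8,0.011,0.138,-0.1,0]]

```text
t: 7.35
tool_pos: [444.6, -101.5, 109.7]
tool_rot: [-3.141, 0.0, -0.005]
contact_force: [-0.4, 0.7, -0.1]
finger_gap: 68.3
```

```bash
python3 look.py c6.png 260 307 325 320
```

```text
7.45 [ 444.62022834 -100.68711853  109.62579717] [-3.14106733e+00  3.04717499e-04 -3.30793355e-03] [-0.66116032  0.74881872  0.29282881] 68.37091674031983
```

View pics/c6.png

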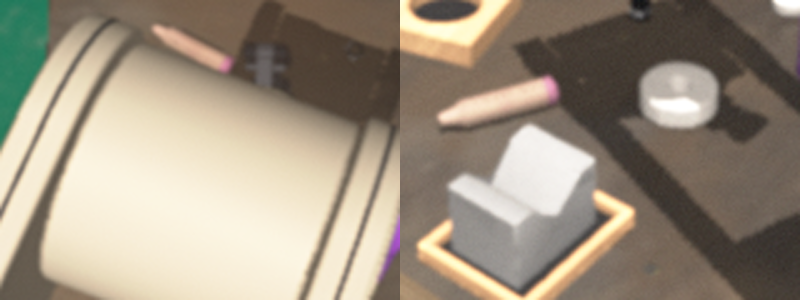

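Request:
carry_out:
  motion:
    - [[0.8,0,0,0.05,0],[0.8,0,0,0.09,0],[0.8,0,0,0.1085,0],[0.8,0,0,0.1085,0],[0.8,0,0,0.1085,0],[0.2,0,0,0.1085,0],[0.2,0,0,0.1085,0],[0.2,0,0,0.1085,0],[0.2,0,0,0.1085,0],[0.2,0,0,0.1085,0],[0.2,0,0,0.1085,0],[0.2,0,0,0.1085,0]]

```text
t: 8.65
tool_pos: [446.4, -102.0, 3.7]
tool_rot: [3.141, -0.003, -0.004]
contact_force: [-3.7, 2.0, 11.1]
finger_gap: 40.1
```

```bash
python3 look.py c7.png 300 307 355 290
```

```text
8.75 [ 446.42243119 -102.01958514    3.70703446] [ 3.14084997e+00 -3.05299636e-03 -3.92676544e-03] [-3.20211541  1.6052902  11.52112456] 40.29067503154134
```

View pics/c7.png

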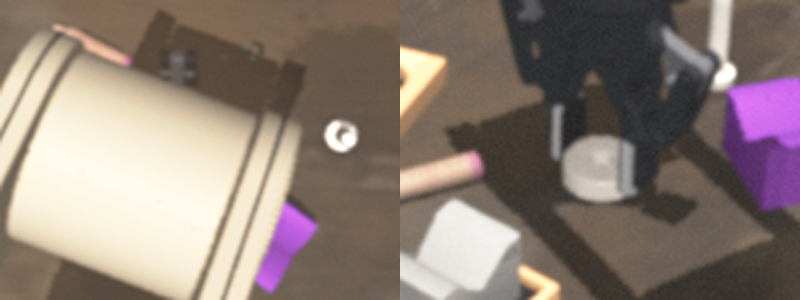

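Run:
```python
from h import *
p=env.grab_frame('scene'); f=p['frame'].copy()
u,v=355,280; c=cv2.resize(f[v-50:v+50,u-65:u+65,::-1],(780,600),interpolation=cv2.INTER_CUBIC)
def put(X,col):
    q=(proj(p,X)-[u-65,v-50]+.5)*6; cv2.circle(c,tuple(int(i) for i in q),3,col,-1)
for t in np.linspace(0,6.28,40):
    put([445+22*np.cos(t),-102+22*np.sin(t),14],(0,0,255)); 
for s in(-1,1):
    for y in(-11,0,11): put([446.4+20*s,-102+y,5],(0,255,0))
cv2.imwrite('pics/c8.png',c)
```

```text
(no output)
```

View pics/c8.png

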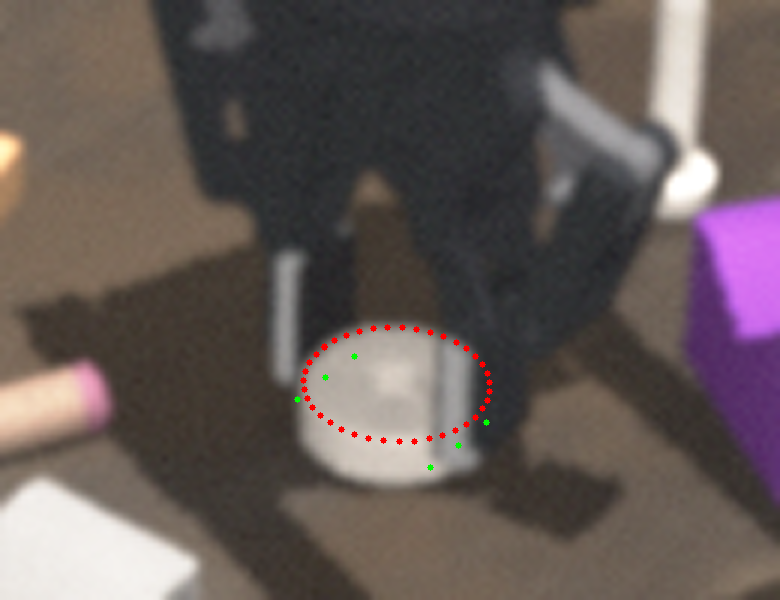

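Request:
carry_out:
  motion:
    - [[0.2,0,0,-0.01,0],[0.2,0,0,-0.03,0],[0.2,0,0,-0.06,0],[0.2,0,0,-0.1,0],[0.2,0,0,-0.11,0],[0.2,0,0,-0.11,0]]

```text
t: 9.4
tool_pos: [446.9, -102.4, 114.6]
tool_rot: [3.14, -0.006, -0.004]
contact_force: [0.1, 0.1, -1.2]
finger_gap: 40.1
```

```bash
python3 look.py c9.png 300 307 345 270
```

```text
9.5 [ 444.48323903 -101.61043581  110.89801086] [-3.14157851e+00  6.27185094e-05 -4.09555757e-03] [-0.86615559 -0.66513236 -1.24193624] 40.291899543716454
```

View pics/c9.png

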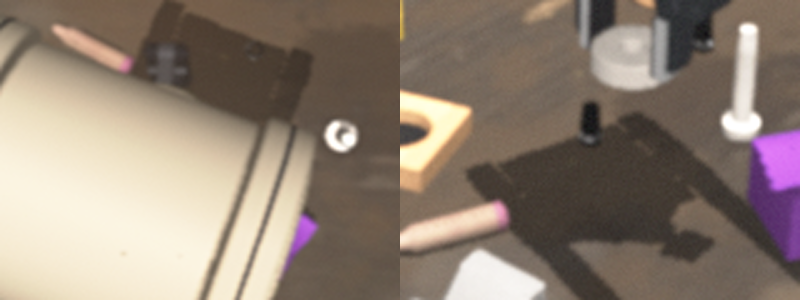

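Request:
carry_out:
  motion:
    - [[0.2,-0.001,0.045,0,0],[0.2,-0.002,0.09,0,0],[0.2,-0.003,0.135,0,0],[0.2,-0.004,0.18,0,0],[0.2,-0.005,0.225,0,0],[0.2,-0.006,0.265,0,0],[0.2,-0.006,0.276,0,0],[0.2,-0.006,0.276,0.03,0],[0.2,-0.006,0.276,0.07,0],[0.2,-0.006,0.276,0.085,0],[0.2,-0.006,0.276,0.085,0]]

```text
t: 10.6
tool_pos: [435.0, -374.3, 21.8]
tool_rot: [-3.135, 0.006, -0.004]
contact_force: [0.0, -0.3, -1.6]
finger_gap: 40.2
```

```bash
python3 look.py c10.png 432 308 458 220
```

```text
10.7 [ 437.7540022  -377.20379745   26.52655688] [-3.14101882e+00  5.19546433e-04 -3.51764097e-03] [-0.77871863  0.2997228  -1.22509019] 40.009522043922374
```

View pics/c10.png

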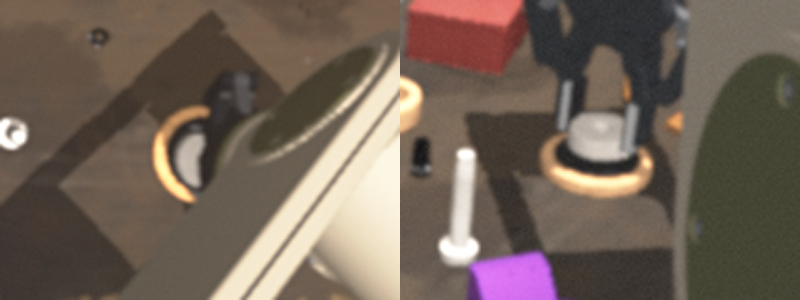

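Request:
carry_out:
  motion:
    - [[0.2,0,0,0.005,0],[0.2,0,0,0.009,0],[0.2,0,0,0.011,0],[0.2,0,0,0.011,0],[0.2,0,0,0.011,0]]

```text
t: 11.2
tool_pos: [438.1, -378.0, 15.9]
tool_rot: [3.141, -0.001, -0.004]
contact_force: [1.8, 0.1, 1.4]
finger_gap: 40.2
```

Request:
carry_out:
  motion:
    - [[0.7,0,0,0,0],[0.7,0,0,0,0],[0.7,0,0,-0.002,0],[0.7,0,0,-0.02,0],[0.7,0,0,-0.06,0],[0.7,0,0,-0.11,0],[0.6,0.002,-0.04,-0.12,0],[0.6,0.006,-0.08,-0.12,0],[0.6,0.01,-0.12,-0.12,0],[0.6,0.012,-0.153,-0.12,0],[0.6,0.012,-0.153,-0.12,0],[0.6,0.012,-0.153,-0.12,0]]

```text
t: 12.4
tool_pos: [450.5, -224.4, 135.6]
tool_rot: [3.141, -0.0, -0.002]
contact_force: [0.3, -0.8, 0.8]
finger_gap: 51.4
```

```bash
python3 look.py c11.png 400 300 430 235
```

```text
12.5 [ 450.3532066  -225.52689627  135.54931699] [ 3.14095632e+00 -2.96628256e-04 -4.29199382e-03] [-0.45717775  0.40507922  0.54331572] 51.21766402942547
```

View pics/c11.png

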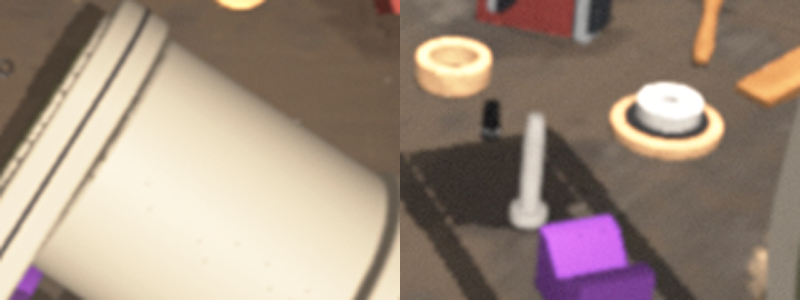

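Request:
carry_out:
  motion:
    - [[0.6,0,0,0.04,0],[0.6,0,0,0.08,0],[0.6,0,0,0.102,0],[0.6,0,0,0.102,0],[0.6,0,0,0.102,0],[0,0,0,0.102,0],[0,0,0,0.102,0],[0,0,0,0.102,0],[0,0,0,0.102,0],[0,0,0,0.102,0],[0,0,0,0.102,0],[0,0,0,0.102,0]]

```text
t: 13.7
tool_pos: [451.5, -225.5, 35.1]
tool_rot: [3.14, -0.002, -0.004]
contact_force: [-0.7, -0.3, 6.2]
finger_gap: 9.5
```

```bash
python3 look.py c12.png 400 280 405 240
```

```text
13.8 [ 451.48156493 -225.50141071   35.07172022] [ 3.13977205e+00 -2.46933601e-03 -3.72816027e-03] [-0.80335632 -0.03601776  6.87622146] 9.413597345476381
```

View pics/c12.png

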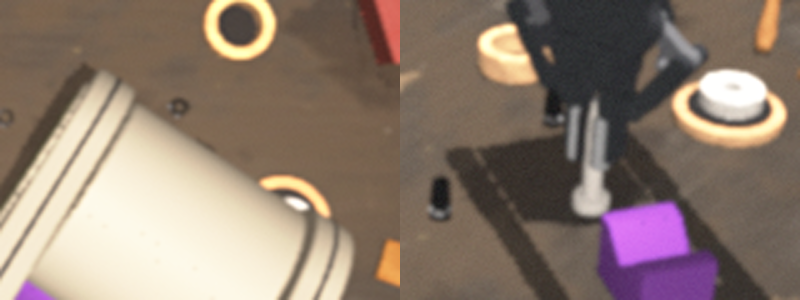

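Run:
```python
from fit import *
for n in('top','scene'):
    p=env.grab_frame(n)
    hsv=cv2.cvtColor(p['frame'],cv2.COLOR_RGB2HSV).astype(int)
    for nm,X,z in(('socket',(595,-342),22),('block',(605,-73),16)):
        u,v=proj(p,[*X,z]).astype(int); r=22
        if not(r<u<640-r): continue
        sub=hsv[v-r:v+r+1,u-r:u+r+1]
        wood=((sub[...,2]>160)&(sub[...,1]>60)&(sub[...,0]<30)).astype(np.uint8)
        cs,h=cv2.findContours(wood,cv2.RETR_CCOMP,cv2.CHAIN_APPROX_NONE)
        for c,hh in zip(cs,h[0]):
            if cv2.contourArea(c)>40 and len(c)>8:
                (cx,cy),ax,_=cv2.fitEllipse(c); uv=(cx+u-r,cy+v-r)
                print(n,nm,'hole' if hh[3]>=0 else 'outer',np.round(uv,1),np.round(ax,1),'z top',np.round(ray(p,uv,z)[:2],1),'z half',np.round(ray(p,uv,z/2)[:2],1))
```

```text
top socket outer [415.4 229.4] [28.  28.7] z top [ 594.5 -340. ] z half [ 595.9 -342.3]
top socket hole [415.3 229.4] [17.1 18.1] z top [ 594.5 -339.8] z half [ 595.8 -342.2]
top socket hole [416.3 226.1] [17.9 21.8] z top [ 601.  -341.7] z half [ 602.4 -344.1]
top block outer [280.4 221.5] [42.3 43. ] z top [604.3 -72.4] z half [605.4 -71.7]
top block hole [280.4 221.8] [21.8 22.2] z top [603.7 -72.5] z half [604.7 -71.7]
scene socket outer [366.7 202. ] [19. 28.] z top [ 588.3 -318.4] z half [ 600.2 -335. ]
scene socket hole [367.5 197.5] [13. 20.] z top [ 597.4 -333.1] z half [ 609.5 -350. ]
scene block outer [262.7 272.1] [20.7 42.9] z top [581.2 -51.3] z half [589.7 -58.8]
scene block outer [262.5 261.1] [16.6 32.3] z top [602.4 -71.5] z half [611.2 -79.4]
scene block hole [262.8 263.1] [10.1 26.9] z top [598.1 -67.9] z half [606.8 -75.7]
scene block outer [250.5 240.3] [15.1 22.2] z top [ 660.5 -100.6] z half [ 670.3 -109. ]
```

Request:
carry_out:
  motion:
    - [[0,0,0,-0.02,0],[0,0,0,-0.05,0],[0,0,0,-0.08,0],[0,0.035,0.028,-0.085,0],[0,0.07,0.056,-0.085,0],[0,0.105,0.084,-0.085,0],[0,0.135,0.108,-0.085,0],[0,0.145,0.116,-0.085,0],[0,0.145,0.116,-0.085,0],[0,0.145,0.116,-0.05,0],[0,0.145,0.116,-0.032,0],[0,0.145,0.116,-0.032,0]]

```text
t: 15.1
tool_pos: [591.5, -338.8, 60.8]
tool_rot: [-3.137, 0.007, -0.004]
contact_force: [-0.5, 0.8, -1.4]
finger_gap: 9.6
```

```bash
python3 look.py c13.png 416 230 370 206
```

```text
15.2 [ 594.04040376 -340.55862642   65.09282618] [-3.14057396e+00  1.41099798e-03 -3.83141578e-03] [ 0.0500921   0.58275067 -0.57301349] 9.413041623532045
```

View pics/c13.png

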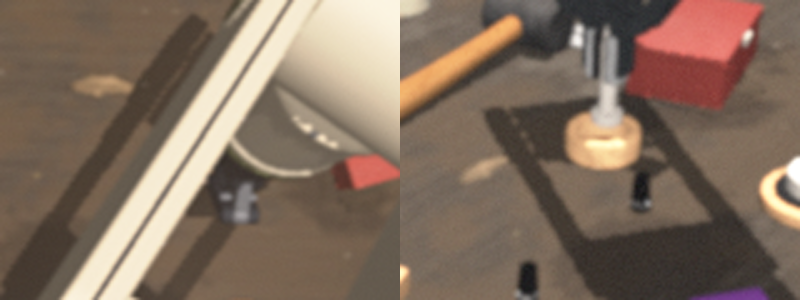

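Request:
carry_out:
  motion:
    - [[0,0,0,0.008,0],[0,0,0,0.015,0],[0,0,0,0.02,0],[0,0,0,0.024,0],[0,0,0,0.0265,0],[0,0,0,0.0265,0],[0,0,0,0.0265,0]]

```text
t: 15.9
tool_pos: [595.0, -341.4, 39.2]
tool_rot: [3.141, -0.0, -0.004]
contact_force: [-0.2, 0.5, 1.9]
finger_gap: 9.7
```

```bash
python3 look.py c14.png 416 230 370 206
```

```text
16.0 [ 594.96629408 -341.41604428   39.13054099] [ 3.14133811e+00 -3.41156936e-04 -4.03492323e-03] [-0.92453663  0.67315511  2.64786505] 10.079619253712854
```

View pics/c14.png

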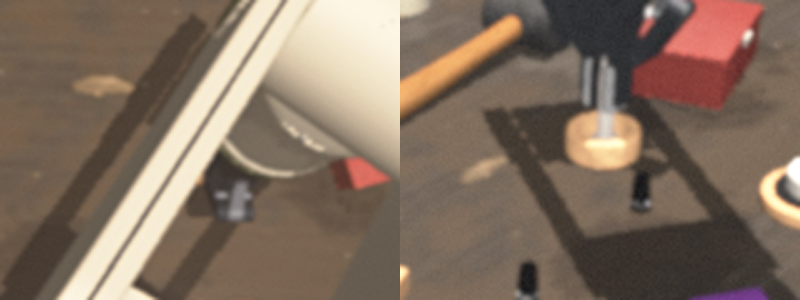

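Request:
carry_out:
  motion:
    - [[0.5,0,0,0,0],[0.5,0,0,0,0],[0.5,0,0,0,0],[0.5,0,0,-0.03,0],[0.5,0,0,-0.07,0],[0.5,0,0,-0.11,0],[0.5,0,0,-0.12,0],[0.5,0.001,-0.05,-0.12,0],[0.5,0.001,-0.1,-0.12,0],[0.5,0.001,-0.15,-0.12,0],[0.5,0.001,-0.2,-0.12,0],[0.5,0.001,-0.22,-0.12,0]]

```text
t: 17.2
tool_pos: [596.3, -116.8, 158.3]
tool_rot: [-3.14, 0.001, -0.001]
contact_force: [-0.2, -0.7, 0.1]
finger_gap: 42.7
```

Request:
carry_out:
  motion:
    - [[0.6,0,-0.05,0,0],[0.6,0,-0.1,0,0],[0.6,0,-0.15,0,0],[0.6,0,-0.175,0,0],[0.6,0,-0.175,0,0],[0.6,0,-0.175,0,0]]

```text
t: 17.8
tool_pos: [597.2, 54.1, 158.4]
tool_rot: [3.141, 0.0, -0.002]
contact_force: [-0.3, 0.5, 0.4]
finger_gap: 51.3
```

```bash
python3 look.py c15.png 416 230 220 280; python3 look.py c16.png 217 223 370 206
```

```text
17.9 [597.3409308   52.66677155 158.52036522] [ 3.14115461e+00  3.47534569e-04 -4.80780804e-03] [-0.45595209 -0.54676066 -0.06695898] 51.1834531697016
18.0 [597.43940537  52.33310039 158.64242121] [ 3.14137394e+00  1.74783124e-04 -5.74567683e-03] [ 0.38639733 -0.34088408  0.42343857] 51.323802460582215
```

View pics/c15.png

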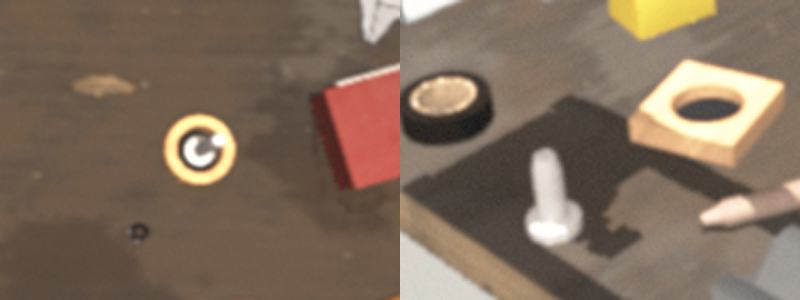

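View pics/c16.png

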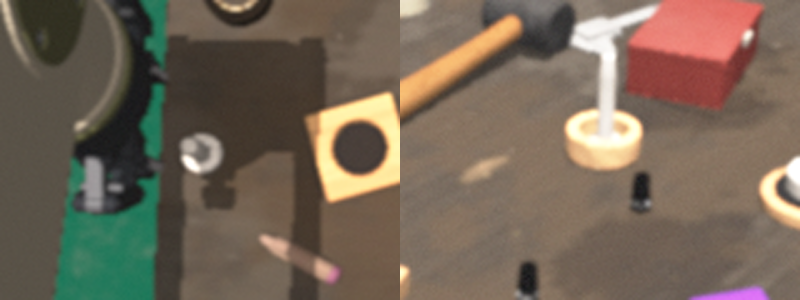

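Request:
carry_out:
  motion:
    - [[0.6,0,0,0.05,0],[0.6,0,0,0.095,0],[0.6,0,0,0.13,0],[0.6,0,0,0.141,0],[0.6,0,0,0.141,0],[0,0,0,0.141,0],[0,0,0,0.141,0],[0,0,0,0.141,0],[0,0,0,0.141,0],[0,0,0,0.141,0],[0,0,0,0.141,0],[0,0,0,0.141,0]]

```text
t: 19.2
tool_pos: [599.7, 53.6, 20.8]
tool_rot: [3.141, -0.005, -0.004]
contact_force: [0.0, -0.1, 5.2]
finger_gap: 13.5
```

```bash
python3 look.py c17.png 217 223 220 280
```

```text
19.3 [599.63994662  53.63448375  20.7591697 ] [ 3.14140892 -0.00476556 -0.00392774] [-0.58110343 -0.65681554  6.45062633] 13.674035253523414
```

View pics/c17.png

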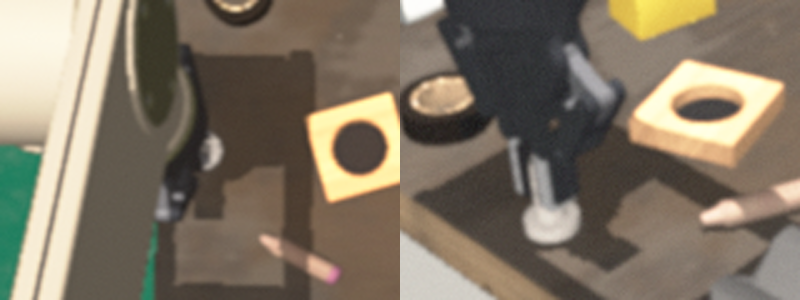

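Request:
carry_out:
  motion:
    - [[0,0,0,-0.02,0],[0,0,0,-0.05,0],[0,0,0,-0.06,0],[0,0.002,0.04,-0.06,0],[0,0.005,0.08,-0.06,0],[0,0.008,0.115,-0.06,0],[0,0.008,0.126,-0.06,0],[0,0.008,0.126,-0.06,0],[0,0.008,0.126,-0.045,0],[0,0.008,0.126,-0.03,0],[0,0.008,0.126,-0.03,0]]

```text
t: 20.4
tool_pos: [602.0, -70.3, 43.5]
tool_rot: [-3.14, 0.006, -0.002]
contact_force: [-1.4, 0.9, -1.1]
finger_gap: 13.1
```

```bash
python3 look.py c18.png 280 222 265 260
```

```text
20.5 [603.71861246 -71.00633621  46.16076025] [-3.14086957e+00  2.88701076e-03 -2.63197383e-03] [ 0.77421057  0.36836032 -1.06694614] 12.924703183124533
```

View pics/c18.png

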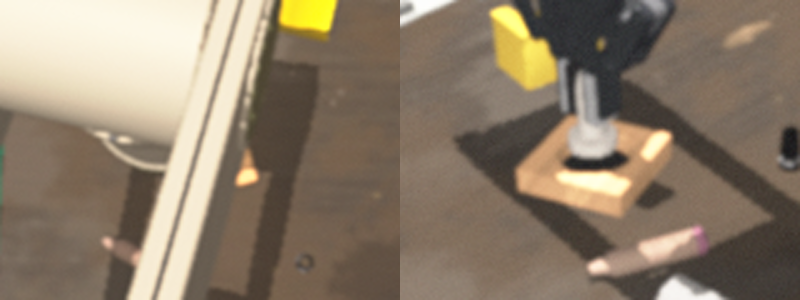

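Request:
carry_out:
  motion:
    - [[0,0,0,0.007,0],[0,0,0,0.013,0],[0,0,0,0.018,0],[0,0,0,0.022,0],[0,0,0,0.0235,0],[0,0,0,0.0235,0],[0,0,0,0.0235,0]]

```text
t: 21.2
tool_pos: [604.9, -72.4, 24.8]
tool_rot: [-3.142, -0.0, -0.004]
contact_force: [-3.1, 1.7, 5.5]
finger_gap: 13.6
```

```bash
python3 look.py c19.png 280 222 265 260
```

```text
21.3 [604.97716797 -72.36247439  24.85164434] [-3.14158350e+00 -1.08926921e-04 -4.06624666e-03] [-3.76172965 -0.06227359  6.351452  ] 13.434547154409403
```

View pics/c19.png

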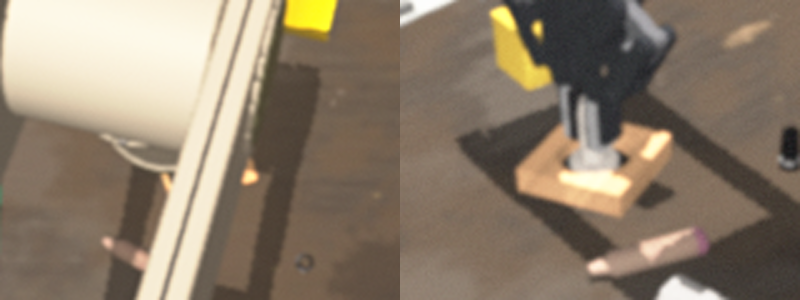

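Seated. Release, rise and move clear for a final check.

Request:
carry_out:
  motion:
    - [[0.5,0,0,0,0],[0.5,0,0,0,0],[0.5,0,0,0,0],[0.5,0,0,-0.03,0],[0.5,0,0,-0.07,0],[0.5,0,0,-0.12,0],[0.5,0,0,-0.17,0],[0.5,0,0,-0.2,0],[0.5,-0.05,0.05,-0.2,0],[0.5,-0.07,0.1,-0.2,0],[0.5,-0.09,0.14,-0.2,0],[0.5,-0.11,0.18,-0.2,0]]

```text
t: 22.5
tool_pos: [498.9, -241.7, 224.5]
tool_rot: [3.141, -0.001, -0.003]
contact_force: [1.2, -0.8, -0.2]
finger_gap: 42.5
```

Request:
carry_out:
  motion:
    - [[0.5,-0.03,0.045,0,0],[0.5,-0.06,0.09,0,0],[0.5,-0.09,0.135,0,0],[0.5,-0.12,0.18,0,0],[0.5,-0.15,0.225,0,0],[0.5,-0.18,0.26,0,0],[0.5,-0.2,0.28,0,0],[0.5,-0.2,0.28,0,0],[0.5,-0.2,0.28,0,0]]

```text
t: 23.4
tool_pos: [297.9, -520.2, 223.9]
tool_rot: [-3.141, -0.0, -0.007]
contact_force: [1.2, 1.0, 0.0]
finger_gap: 42.9
```

Run:
```python
from fit import *
ps={n:env.grab_frame(n) for n in('top','scene')}
for n in ps: save(ps[n],n+'_end.png')
s=env.observe(); print(s['t'],s['tool_pos'],s['contact_force'])
for k in('ferrule_a_mid','ferrule_b_mid','vee_mid','ring_mid','tall_mid','short_mid'):
    z=Z[k]+dict(v=4,r=12,t=4,s=4).get(k[0],0)
    for n in ps:
        for d in env.tip_of(ps[n],k)[:3]: print(k,n,np.round(d['location'],1),round(d['confidence'],2),np.round(ray(ps[n],d['location'],z)[:2],1))
a=cv2.cvtColor(ps['top']['frame'],cv2.COLOR_RGB2BGR)[190:340,190:460]; cv2.imwrite('pics/e1.png',cv2.resize(a,(800,444),interpolation=cv2.INTER_CUBIC))
a=cv2.cvtColor(ps['scene']['frame'],cv2.COLOR_RGB2BGR)[170:390,210:503]; cv2.imwrite('pics/e2.png',cv2.resize(a,(800,600),interpolation=cv2.INTER_CUBIC))
```

```text
23.5 [ 299.44585678 -519.03073436  224.1080417 ] [ 0.10783273 -0.07807622  0.58625958]
ferrule_a_mid top [220.6 305. ] 0.75 [436.8  39.5]
ferrule_a_mid top [323.5 266.6] 0.5 [ 516.9 -160.3]
ferrule_a_mid scene [339.6 256.5] 0.41 [ 522.7 -161.2]
ferrule_b_mid top [322.2 268.8] 0.74 [ 512.5 -157.8]
ferrule_b_mid top [387.9 261.6] 0.5 [ 529.9 -287.7]
ferrule_b_mid scene [386.6 222.7] 0.41 [ 526.8 -294.1]
vee_mid top [222.4 306. ] 0.91 [435.6  33.3]
vee_mid top [325.4 342.9] 0.69 [ 370.2 -167.4]
vee_mid top [316.9 161.3] 0.67 [ 725.9 -142. ]
vee_mid scene [426.9 283.5] 0.91 [ 373.1 -174. ]
vee_mid scene [245.2 215.7] 0.7 [ 714.7 -140. ]
vee_mid scene [292.2 338.4] 0.65 [440.7  33.2]
ring_mid top [436.7 310.8] 0.79 [ 436.1 -382.9]
ring_mid scene [455.6 218.6] 0.82 [ 438.5 -373.5]
ring_mid scene [367.7 205.8] 0.55 [ 581.5 -312.7]
tall_mid top [418.  228.3] 0.62 [ 594.3 -340.8]
tall_mid scene [372.7 185.7] 0.78 [ 596.2 -346.1]
tall_mid scene [264.1 256.6] 0.39 [581.  -56.1]
short_mid top [278.4 219.4] 0.62 [606.6 -69.6]
short_mid scene [261.1 253.3] 0.75 [604.9 -72. ]
```

View pics/e1.png

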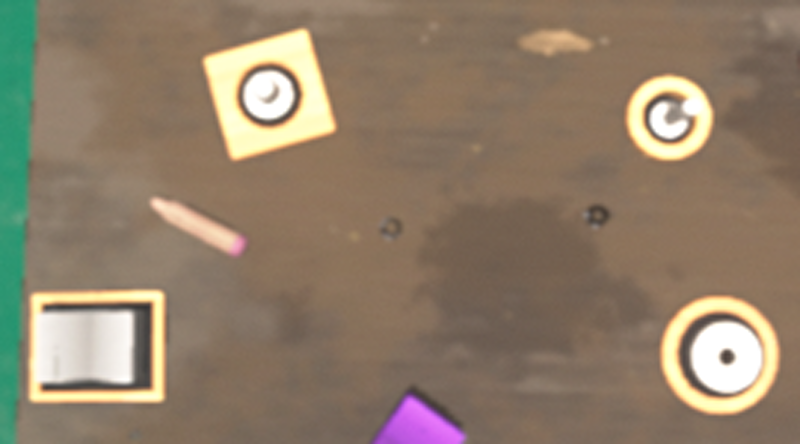

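View pics/e2.png

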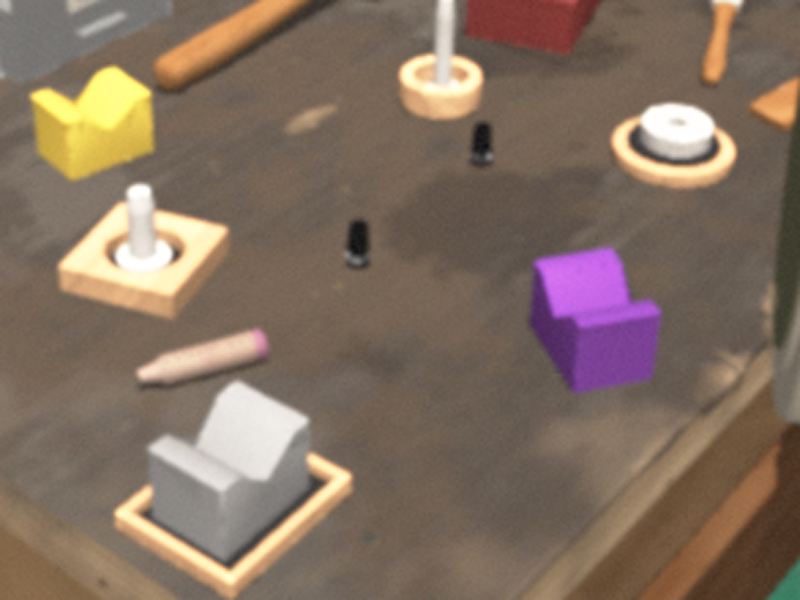

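Run:
```python
from fit import *
for n in('top','scene'):
    p=env.grab_frame(n)
    for k,q,z in(('vee',(434,36,0),4),('ring',(438,-378,0),12)): print(n,k,*fit(p,k,q,z))
    print(n,'tray',*fit(p,'tray',Q0['tray'])); print(n,'pad',*fit(p,'pad',Q0['pad']))
```

```text
top vee [ 4.3535e+02  3.9550e+01 -9.0000e-02] 0.884 870
top ring [ 437.87 -377.4 ] 0.885 510
top tray [ 4.3382e+02  3.7490e+01 -3.0000e-02] 0.929 1760
top pad [ 438.11 -377.6 ] 0.946 1306
scene vee [4.3552e+02 3.4910e+01 7.0000e-02] 0.913 2715
scene ring [ 438.26 -378.67] 0.912 485
scene tray [ 4.213e+02  4.833e+01 -4.200e-01] 0.234 1072
scene pad [ 432.54 -366.3 ] 0.37 482
```

All within a few mm (the scene fits of the now partly covered tray and pad are invalid, since the pieces sit in front of them). Handing in.

```bash
python3 -c "
from workcell import env
print(env.sign_off())"
```

```text
the job is handed in; nothing more can be done
None
```

I put all four pieces in their holders, let go of each, moved the arm clear and handed the job in after about 23.6 s. No verdict is reported, so success rests on my last pictures.

**Final positions:**

| Piece | Offset from its holder's centre | Basis |
|---|---|---|
| V block | about 2–4 mm | model fit in both views |
| Ring gauge | about 1 mm | model fit in both views |
| Mandrels | about 2–5 mm | network points in both views, and centred in the holes by eye |

- **V block:** its 60 mm length lies along the tray, with yaw under 0.1 rad.
- **Ferrules:** both still stand. Network readings put them within about 9 mm of the starting readings, which I take as network scatter, as nothing came near them.

**Checks that failed or disagreed:**
- **V block groove:** it shows in the pictures running along the 44 mm side, not the 60 mm side as the text says. I went by the outer sizes, since the block only fits the tray that way.
- **Ring grip:** the fingers read about 40 mm on the 44 mm ring. It lifted and set down level, so I carried on.
- **Final fits of the tray and pad in the scene view:** these were invalid because the pieces now cover them, so I compared against the other measurements.
- **Networks:** they once mistook the seated V block for a ferrule. They also gave a few other false hits, mostly low confidence, and I ignored them all.

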